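# Lock the open caddy on the coffee trolley

## Robot

A 7-joint arm with a two-finger parallel gripper is mounted at the origin on the work surface. World frame = base frame: x ahead of the robot, y to its left, z up, the work surface at z = 0. Lengths are in m, angles in rad, forces in N, time in s.
With the tool pointing down it reaches from about 0.425 to 0.925 m from the base axis. Payload 6.8 kg.
Tool frame: the origin (TCP) lies on the centre line of the jaws, within the pads' length; the fingertips stand 17 mm ahead of it and the grasp point (between the pads) lies 2 mm behind it (nose_length is the distance from the TCP to the fingertips, in m); z points along the fingers, x is the direction in which the jaws open and shut, and the axes are right-handed (so a half turn about z gives the same grasp; the last joint's range is limited). The gripper opens to 85 mm and grips with 20 to 120 N. Pads are 22 mm wide; open, the fingers measure 114 mm over their backs; the gripper's body (76 mm by 85 mm) begins 54 mm behind the grasp point. The pads swing forward as they close: fully open they stand 13 mm farther back than shut.
Start: joints at [-0.108, 0.477, 0.022, 1.555, -0.011, 1.109, -0.083], TCP at [0.675, 0, 0.248] pointing down, gripper open.
Joint ranges: [-2.96, 2.96], [-0.34, 2.1], [-1.41, 1.46], [0.24, 2.44], [-1.37, 4.51], [0.17, 1.92], [-2.96, 2.96]. Speed limits (rad/s): [2.39, 2.39, 3.14, 3.14, 3.14, 3.14, 3.14].

## Interface

Orientations are given as a unit quaternion [w, x, y, z].
In Python, from station import * gives the robot as it stands.
- The arm moves only by the tool send_rows, never from a script. Its argument "commands" is a list of rows, each an object with "translation": the shift along the tool's x, y, z in m, a list of three; "rot": the turn, a rotation vector about the tool's x, y, z in degrees, a list of three; "grip": the finger opening in m, from 0 to 0.0854. In form: [{"translation": [tx, ty, tz], "rot": [rx, ry, rz], "grip": grip}, ...]. A call has exactly 5 rows; each row shifts and turns the commanded pose from where the row before left it, along the tool's axes as they then stand; what a row does not reach is not made up. A row lasts 1/12 s, in which the tool goes at most 41.7 mm and 7.16 degrees, less where a joint would pass 70% of its speed; a pose out of reach is approached as far as the arm can. A call with a gripper value outside its range is refused whole. The fingers move at their own pace and stop on an object; "force" is the grip in N (left out, the last holds). Time passes only in rows, so rows that do not move let the fingers close, or fill a call up. It gives the time, the measured TCP pose, the force and the opening at its end, in the units of the state.
- get_obs(): the state, without advancing time (a new reading comes with each control period).
- read_camera(name): name is "scene" or "side" or "wrist"; returns a dict with "pixels" (400x640x3 uint8, red, green, blue), "depth" (400x640 float32, m along the optical axis (not along the pixel's ray), 0 where there is no reading), "mtx" (3x3 intrinsics, pixels), "dist" ([k1, k2, p1, p2, k3] as OpenCV has them; the pictures are not rectified), "extrinsics" (4x4, takes a point from camera to world coordinates). Camera axes: x right, y up, looking along -z (the intrinsics and any distortion apply to the point x, -y, -z); pixel columns grow to the right and rows downward; lengths in m; the calibration is good to about 2 mm. A picture is of the moment at which its call begins.
- hand_in(): hands the job in, once; it reports no verdict.
The state is a dict: "t": time; "q": joint angles; "joint_vel": joint speeds; "joint_torque": joint torques, N m; "eef_pos": TCP position; "tool_rot": TCP orientation; "contact_force": force on the tool from outside, world axes, zero at the start; "torque": the same for the moment, N m; "gripper_width": opening from 0.0 (shut) to 1.0 (fully open).
Only numpy, scipy, OpenCV 4.12 (cv2) and the standard library are available. Lean on these libraries where they do the work, as an engineer would, in place of code of your own. Each camera call takes 0.05 s, during which the arm holds its last target.

## Task

Two lidded caddies on the coffee trolley have slotted cam locks, and one of them is still open: its metal tongue points sideways past the caddy instead of lying over the wooden lid. Take the flat-bladed key out of its wooden stand, put the blade fully into the slot of the open lock and turn it clockwise about a quarter turn, up to the stop, so that the tongue lies over the lid. Let go and leave the key standing upright in that slot, and leave the other lock shut.

Things in the scene. Friction and masses are not known exactly. Their poses are not given: they have to be found in the camera images.
- key_grip (a point): Middle of the key's flat dark wood handle (mm: 34 wide, 14 thick, 54 tall). Below the handle a steel collar (44 diameter, 4 thick), below that the steel blade (40 wide, 6 thick, 16 long). It stands blade down, collar resting on a wood block 80x60x50, so lift 20 mm. Point is 31 above collar underside, 47 above blade edge. x along width, y through thickness, z up. Half-turn symmetric, 0.15 kg.
- cam_slot (a point): Open lock: centre of the top of its round cam (mm: 68 diameter, top 69 above table) at one end of a white caddy 150x110x42, wood lid at the other end. Slot right across, 18 deep, 13 wide at the floor, flaring over the top 8 to 23. x along slot to the tongue (16 wide, reaches 65 from axis, lower down), z up; turns with cam. Blade fully in: collar on cam, key_grip 31 mm above this point.
- cam (a joint): Turn of the open lock's cam, rad, growing clockwise seen from above. Starts at 0 to 0.25 (open, tongue sideways); 1.571 is the hard stop (locked, tongue over the lid). Friction about 0.1 N m, stays where left. The blade has about 10 degrees of play each way in the slot, so turn the key about 10 degrees farther than the cam has to go.
- shut_cam (a joint): Turn of the cam of the other lock, on an identical second caddy, rad: it stands at 1.571, locked, its tongue already over its lid. Leave it so.

How it is judged:
By the outcome, as a careful person would: the job done as asked, in the order asked, and still so for the second after the job is handed in, with the robot touching nothing.
It also fails if it takes over 48 s, if anything falls off the work surface, if the arm or the gripper's body presses on something with over 40 N, if the wrist force passes 120 N, or if a joint passes its speed limit or range.

## Working session

There is one attempt and no reset: what is moved stays moved. The work goes in short steps, Python scripts to look and compute and a tool call to move; the robot and the scene stay as the last step left them, time stands still between calls to the robot, and variables do not carry over. Pictures are saved under pics/ and viewed, and the job is handed in when it is done.

Besides the shell and the picture viewer there is one more tool, called after "Call:" as name([rows], argument=value, ...), one row to a line, values as JSON. send_rows: Moves the arm, as the interface text tells. Its arguments: {"type":"object","properties":{"commands":{"type":"array","items":{"type":"object","properties":{"translation":{"type":"array","items":{"type":"number"}},"rot":{"type":"array","items":{"type":"number"}},"grip":{"type":"number"}}}},"force":{"type":"number"}},"required":["commands"]}

```bash
mkdir -p pics; ls; cat > h.py <<'E'
import numpy as np, cv2
from station import *
def snap(name,fn):
    c=read_camera(name); np.savez('pics/'+fn+'.npz',**{k:np.array(v) for k,v in c.items()})
    cv2.imwrite('pics/'+fn+'.png',c['pixels'][:,:,::-1]); return c
def load(fn): return dict(np.load('pics/'+fn+'.npz'))
def ray(c,u,v):
    p=cv2.undistortPoints(np.array([[[u,v]]],float),c['mtx'],c['dist'])[0,0]
    d=c['extrinsics'][:3,:3]@np.array([p[0],-p[1],-1.]); return c['extrinsics'][:3,3],d
def atz(c,u,v,z):
    o,d=ray(c,u,v); return o+d*(z-o[2])/d[2]
def dep(c,u,v):
    o,d=ray(c,u,v); return o+d*c['depth'][int(round(v)),int(round(u))]
def crop(fn,out,x0,y0,x1,y1,s):
    im=cv2.imread('pics/'+fn+'.png')[y0:y1,x0:x1]
    cv2.imwrite('pics/'+out+'.png',cv2.resize(im,None,fx=s,fy=s,interpolation=cv2.INTER_CUBIC))
E
python3 - <<'E'
from h import *
for n in ['scene','side','wrist']: c=snap(n,n+'0'); print(n,c['extrinsics'][:3,3])
o=get_obs(); print(o)
E
```

```text
pics
scene [1.17619214 0.12043762 0.61994319]
side [ 0.28090515 -0.38562983  0.610493  ]
wrist [0.67474313 0.06566747 0.37319168]
{'t': 0.15, 'q': array([-0.10810037,  0.47762189,  0.02236713,  1.55619213, -0.01151777,
        1.10929003, -0.08308598]), 'joint_vel': array([-0.00088512, -0.00196074,  0.00082025, -0.00478309, -0.00121761,
        0.00067087,  0.00013153]), 'joint_torque': array([ 1.55385478e-03, -5.96924365e+01,  1.60940632e+00, -2.81490952e+01,
        1.26662746e-02,  6.56643446e-03,  5.58682734e-05]), 'eef_pos': array([ 6.74583079e-01, -1.03066356e-05,  2.47555210e-01]), 'tool_rot': array([ 4.49896184e-05,  9.99999761e-01,  3.20266143e-06, -6.90099920e-04]), 'contact_force': array([-0.52721741,  0.4430453 , -0.26228962]), 'torque': array([-0.02527777,  0.02200575, -0.00029521]), 'gripper_width': 0.9972024901150774}
```

View pics/scene0.png

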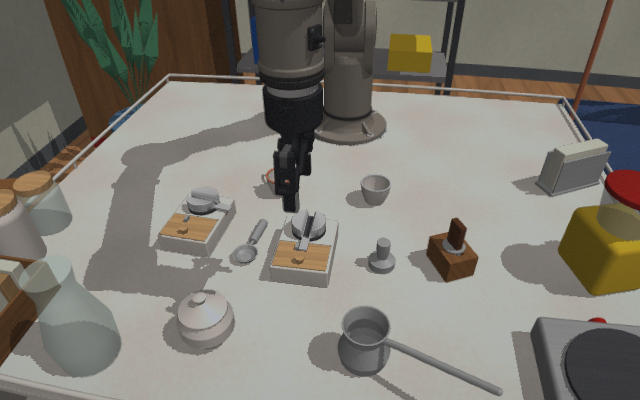

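View pics/side0.png

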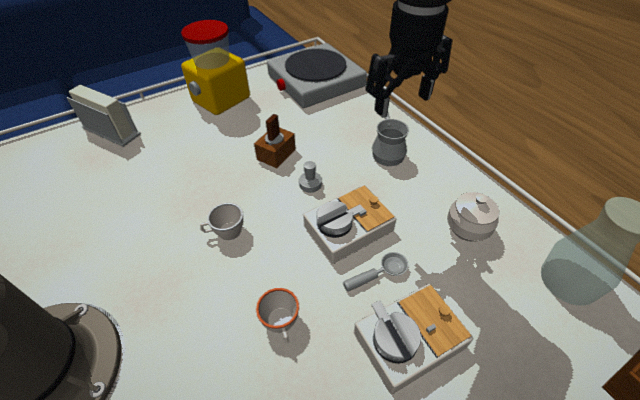

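View pics/wrist0.png

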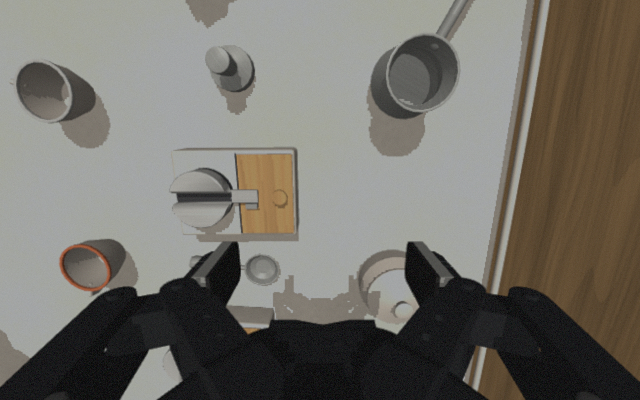

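Scene view: the open caddy is the left one (cam ~204,197, tongue pointing sideways); the centre one is shut (tongue over the lid); the key in its stand is at ~(455,240). Enlarging.

```bash
python3 - <<'E'
from h import *
crop('scene0','c1',150,170,260,260,7)
crop('side0','c2',340,270,490,390,5)
crop('scene0','c3',415,205,495,290,7)
crop('side0','c4',240,100,310,180,7)
E
```

```text
(no output)
```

View pics/c1.png

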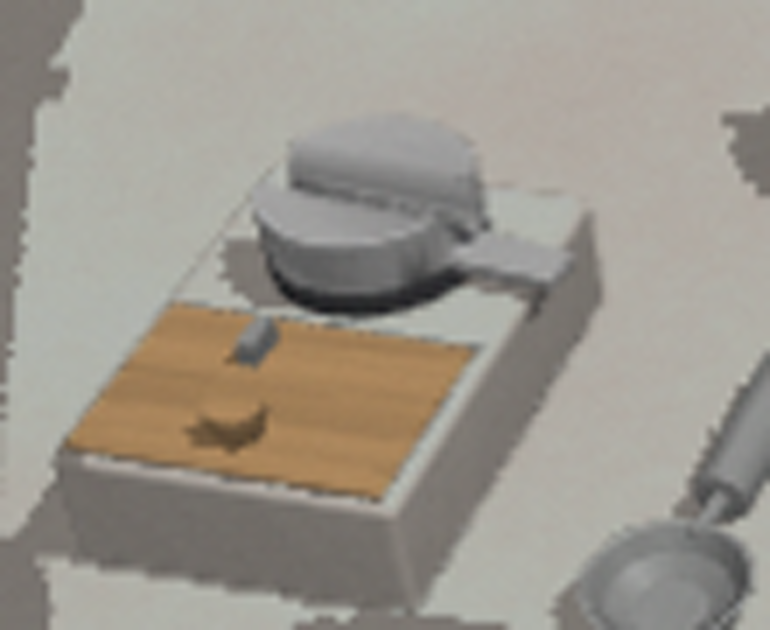

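View pics/c2.png

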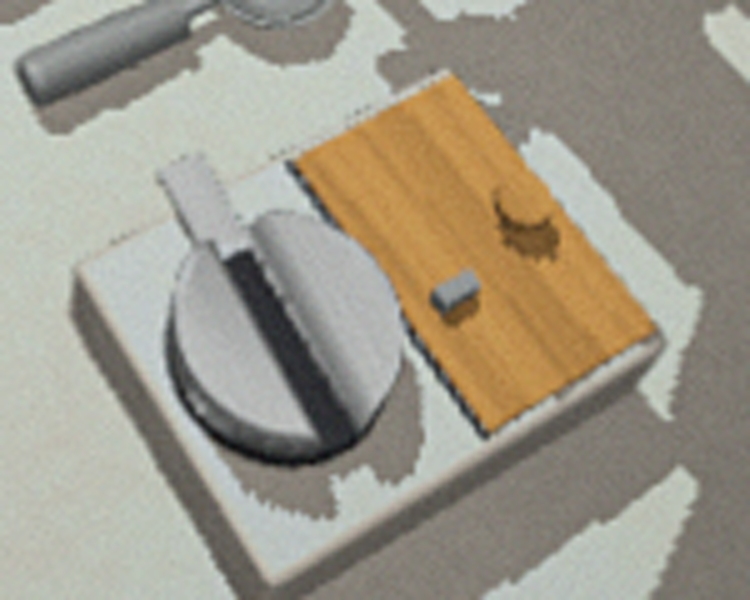

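View pics/c3.png

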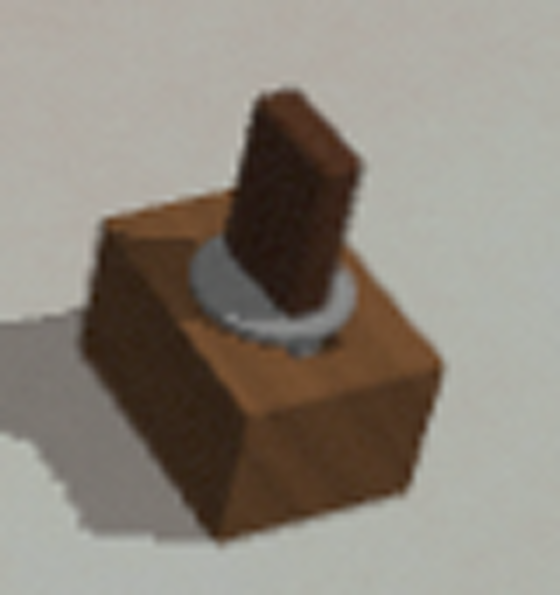

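View pics/c4.png

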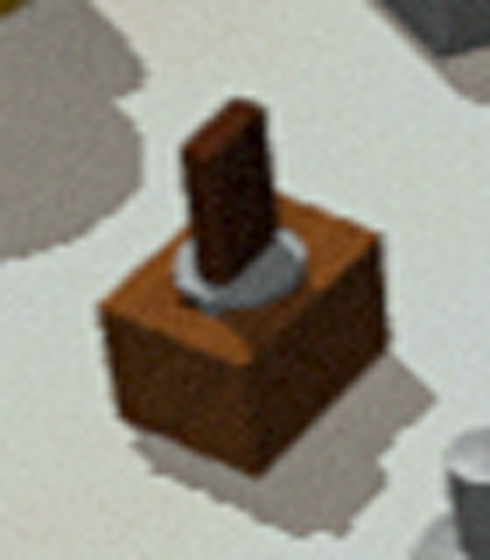

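```bash
python3 - <<'E'
from h import *
s=load('scene0'); d=load('side0')
np.set_printoptions(precision=4,suppress=True)
S=lambda x,y,z:atz(s,415+x/7,205+y/7,z)
D=lambda x,y,z:atz(d,240+x/7,100+y/7,z)
print('key top', S(312,130,.108), D(226,129,.108))
a,b=S(262,98,.108),S(325,176,.108);print('hdir scene',np.degrees(np.arctan2(*(b-a)[:2][::-1])),np.linalg.norm(b-a))
a,b=S(300,90,.108),S(360,160,.108);print('hdir scene',np.degrees(np.arctan2(*(b-a)[:2][::-1])),np.linalg.norm(b-a))
a,b=D(238,100,.108),D(187,150,.108);print('hdir side',np.degrees(np.arctan2(*(b-a)[:2][::-1])),np.linalg.norm(b-a))
bs=[S(103,222,.05),S(252,415,.05),S(440,368,.05)]
print('block scene',bs,(bs[0]+bs[2])/2, bs[1]-bs[0],bs[2]-bs[1])
bd=[D(102,308,.05),D(252,365,.05),D(380,236,.05)]
print('block side',bd,(bd[0]+bd[2])/2, bd[1]-bd[0],bd[2]-bd[1])
# collar ellipse centre top z=.054
print('collar',S(273,285,.054),D(240,268,.054))
# caddy
T=lambda x,y,z:atz(s,150+x/7,170+y/7,z)
U=lambda x,y,z:atz(d,340+x/5,270+y/5,z)
for n,P in (('top corner side',[U(77,270,.042),U(272,583,.042),U(660,340,.042),U(448,72,.042)]),('scene',[T(62,455,.042),T(395,515,.042),T(590,208,.042)])):
    print(n,P)
# cam top ellipse in side: 
# boundaries
print('slot ends side floor', U(240,258,.051),U(330,440,.051),'flare edges', U(215,248,.069),U(255,222,.069),U(318,440,.069),U(360,428,.069))
print('tongue tip', U(162,175,.05),U(205,152,.05), T(570,255,.05),T(545,285,.05))
E
```

```text
key top [0.5494 0.2662 0.108 ] [0.5452 0.2602 0.108 ]
hdir scene 25.244324898829127 0.032196383325879305
hdir scene 26.337547156765602 0.029351608934260583
hdir side -149.5182158349336 0.02958047177504966
block scene [array([0.5268, 0.2217, 0.05  ]), array([0.5965, 0.2578, 0.05  ]), array([0.5721, 0.3083, 0.05  ])] [0.5495 0.265  0.05  ] [0.0697 0.0361 0.    ] [-0.0244  0.0506  0.    ]
block side [array([0.4972, 0.2691, 0.05  ]), array([0.5261, 0.2175, 0.05  ]), array([0.5927, 0.2531, 0.05  ])] [0.545  0.2611 0.05  ] [ 0.0289 -0.0517  0.    ] [0.0666 0.0356 0.    ]
collar [0.5504 0.2657 0.054 ] [0.5431 0.2586 0.054 ]
top corner side [array([ 0.4497, -0.2028,  0.042 ]), array([ 0.4436, -0.3072,  0.042 ]), array([ 0.5879, -0.3159,  0.042 ]), array([ 0.5956, -0.2124,  0.042 ])]
scene [array([ 0.5925, -0.3108,  0.042 ]), array([ 0.6016, -0.2057,  0.042 ]), array([ 0.458 , -0.1955,  0.042 ])]
slot ends side floor [ 0.492  -0.2293  0.051 ] [ 0.4798 -0.2869  0.051 ] flare edges [ 0.4808 -0.2279  0.069 ] [ 0.4962 -0.2278  0.069 ] [ 0.4706 -0.2883  0.069 ] [ 0.4828 -0.292   0.069 ]
tongue tip [ 0.4885 -0.1939  0.05  ] [ 0.505  -0.1949  0.05  ] [ 0.4914 -0.1898  0.05  ] [ 0.5065 -0.1926  0.05  ]
```

Call:
send_rows([
  {"translation":[-0.0187,-0.0233,0],"rot":[0,0,0],"grip":0.085},
  {"translation":[-0.0187,-0.0233,0],"rot":[0,0,0],"grip":0.085},
  {"translation":[-0.0187,-0.0233,0],"rot":[0,0,0],"grip":0.085},
  {"translation":[-0.0187,-0.0233,0],"rot":[0,0,0],"grip":0.085},
  {"translation":[-0.0187,-0.0233,0],"rot":[0,0,0],"grip":0.085},
])

```text
t: 0.57
eef_pos: [0.5803, 0.1174, 0.248]
tool_rot: [0.0, 1.0, -0.0, -0.0]
contact_force: [0.6, 1.1, 1.3]
gripper_width: 0.995
```

Call:
send_rows([
  {"translation":[-0.0187,-0.0233,0],"rot":[0,0,0],"grip":0.085},
  {"translation":[-0.0187,-0.0233,0],"rot":[0,0,0],"grip":0.085},
  {"translation":[-0.0187,-0.0233,0],"rot":[0,0,0],"grip":0.085},
  {"translation":[-0.0187,-0.0233,0],"rot":[0,0,0],"grip":0.085},
  {"translation":[-0.0187,-0.0233,0],"rot":[0,0,0],"grip":0.085},
])

```text
t: 0.98
eef_pos: [0.4868, 0.2338, 0.2482]
tool_rot: [0.0, 1.0, -0.0, -0.0]
contact_force: [0.3, 0.4, -0.5]
gripper_width: 0.993
```

Call:
send_rows([
  {"translation":[0,0,0],"rot":[0,0,6.25],"grip":0.085},
  {"translation":[0,0,0],"rot":[0,0,6.25],"grip":0.085},
  {"translation":[0,0,0],"rot":[0,0,6.25],"grip":0.085},
  {"translation":[0,0,0],"rot":[0,0,6.25],"grip":0.085},
  {"translation":[0,0,0],"rot":[0,0,6.25],"grip":0.085},
])

```text
t: 1.4
eef_pos: [0.4878, 0.233, 0.2481]
tool_rot: [0.0, 0.962, -0.272, -0.0]
contact_force: [0.4, 0.5, 0.5]
gripper_width: 0.997
```

Call:
send_rows([
  {"translation":[0,0,0],"rot":[0,0,6.25],"grip":0.085},
  {"translation":[0,0,0],"rot":[0,0,6.25],"grip":0.085},
  {"translation":[0,0,0],"rot":[0,0,6.25],"grip":0.085},
  {"translation":[0,0,0],"rot":[0,0,6.25],"grip":0.085},
  {"translation":[0,0,0],"rot":[0,0,6.25],"grip":0.085},
])

```text
t: 1.82
eef_pos: [0.4878, 0.2329, 0.2481]
tool_rot: [0.0, 0.854, -0.521, -0.0]
contact_force: [0.3, 0.4, 0.1]
gripper_width: 0.999
```

```bash
python3 - <<'E'
from h import *
c=snap('wrist','w1'); print(c['extrinsics'])
o=get_obs(); print(o['t'],o['eef_pos'],o['tool_rot'],o['q'])
E
```

```text
[[ 4.57822930e-01  8.58409112e-01  2.31369751e-01  5.46415362e-01]
 [-8.89043346e-01  4.41957580e-01  1.19479817e-01  2.62869951e-01]
 [ 3.06948265e-04 -2.60398337e-01  9.65501223e-01  3.73820890e-01]
 [ 0.00000000e+00  0.00000000e+00  0.00000000e+00  1.00000000e+00]]
1.8667 [0.48782024 0.23291676 0.24806822] [ 2.16491295e-04  8.51874629e-01 -5.23745695e-01 -1.25437870e-04] [-0.62169017  0.25616022  0.07259905  1.8821231  -0.02181242  1.00456248
 -1.64222428]
```

View pics/w1.png

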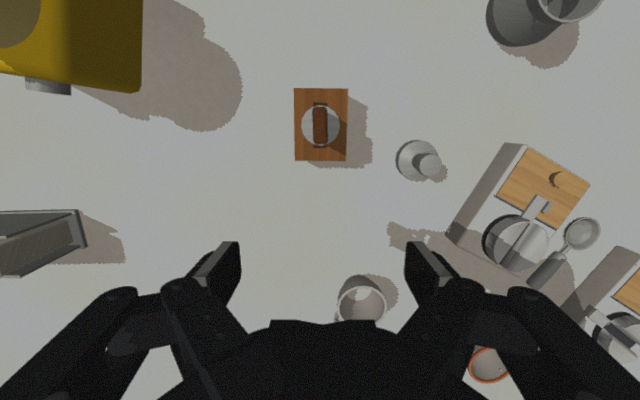

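```bash
python3 - <<'E'
from h import *
crop('w1','w1c',285,80,360,170,7)
E
```

```text
(no output)
```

View pics/w1c.png

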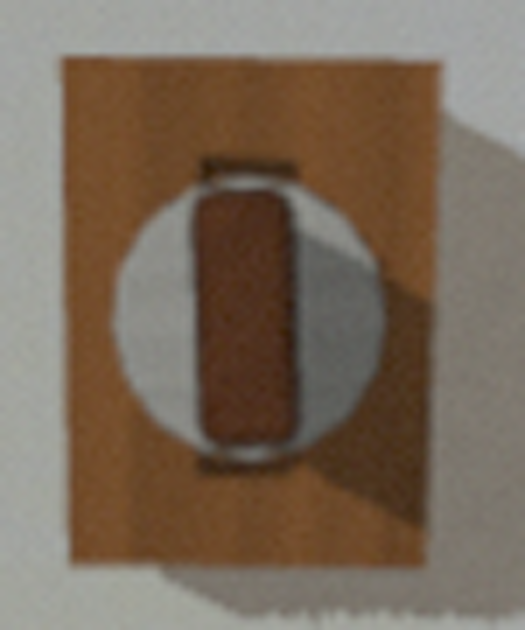

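```bash
python3 - <<'E'
from h import *
from scipy.spatial.transform import Rotation as R
np.set_printoptions(precision=4,suppress=True)
c=load('w1');P=lambda x,y,z:atz(c,285+(x+.5)/7-.5,80+(y+.5)/7-.5,z)
k=P(246,318,.108);print(k,P(249,318,.054))
bc=[P(63,60,.05),P(440,62,.05),P(426,566,.05),P(71,566,.05)];print('block',sum(bc)/4, bc[1]-bc[0],bc[2]-bc[1])
a=P(244,192,.108);b=P(250,443,.108);print(np.degrees(np.arctan2(*(a-b)[:2][::-1])),np.linalg.norm(a-b))
for p,q in((bc[0],bc[3]),(bc[1],bc[2])): print(np.degrees(np.arctan2(*(p-q)[:2][::-1])))
o=get_obs();w=o['tool_rot'];r=R.from_quat(w[[1,2,3,0]]);x=r.apply([1,0,0]);print('yaw',np.degrees(np.arctan2(x[1],x[0])))
print('tool shift to',r.inv().apply(k-o['eef_pos']))
print(dep(c,320,126))
E
```

```text
[0.5458 0.2651 0.108 ] [0.5459 0.2651 0.054 ]
block [0.5456 0.2648 0.05  ] [ 0.0268 -0.0528  0.    ] [-0.0706 -0.0357  0.    ]
28.541559877237237 0.03234498435972731
26.749113596263978
26.842192845525872
yaw -63.1676868046234
tool shift to [-0.0025 -0.0664  0.14  ]
[0.5452 0.2644 0.1086]
```

Call:
send_rows([
  {"translation":[-0.0005,-0.0222,0.005],"rot":[0,0,0],"grip":0.07},
  {"translation":[-0.001,-0.022,0.005],"rot":[0,0,0],"grip":0.06},
  {"translation":[-0.001,-0.022,0.01],"rot":[0,0,0],"grip":0.06},
  {"translation":[0,0,0.025],"rot":[0,0,0],"grip":0.06},
  {"translation":[0,0,0.025],"rot":[0,0,0],"grip":0.06},
])

```text
t: 2.28
eef_pos: [0.547, 0.2668, 0.1781]
tool_rot: [-0.001, 0.856, -0.518, 0.001]
contact_force: [-0.1, -0.6, -1.2]
gripper_width: 0.7
```

```bash
python3 - <<'E'
from h import *
c=snap('wrist','w2');c=snap('scene','s2')
o=get_obs(); print(o['t'],o['eef_pos'],o['tool_rot'])
a=cv2.imread('pics/w2.png');b=cv2.imread('pics/s2.png')[100:300,350:550]
cv2.imwrite('pics/s2c.png',cv2.resize(b,None,fx=3,fy=3))
E
```

```text
2.3833 [0.54299349 0.26448428 0.174051  ] [ 0.0036954   0.85553319 -0.51773116 -0.00193754]
```

View pics/w2.png

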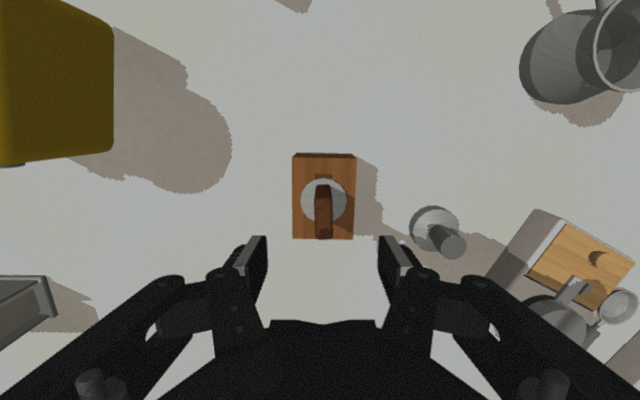

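View pics/s2c.png

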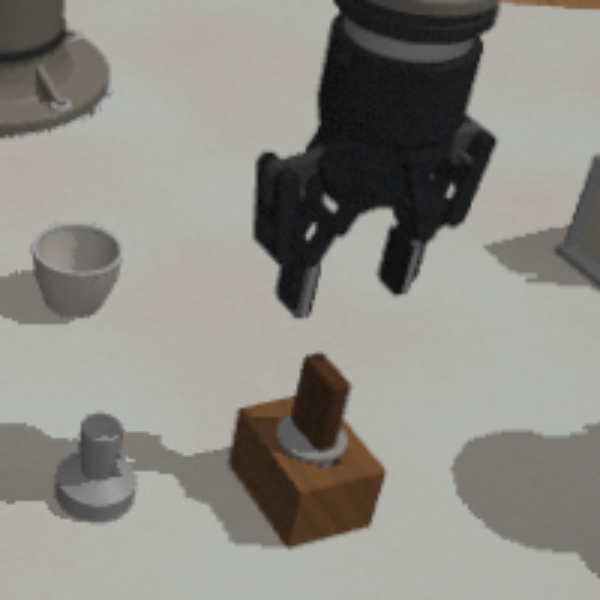

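Call:
send_rows([
  {"translation":[0,0,0.025],"rot":[0,0,0],"grip":0.06},
  {"translation":[0,0,0.025],"rot":[0,0,0],"grip":0.06},
  {"translation":[0,0,0.025],"rot":[0,0,0],"grip":0.06},
  {"translation":[0,0,0.015],"rot":[0,0,0],"grip":0.06},
  {"translation":[0,0,0.008],"rot":[0,0,0],"grip":0.06},
])

```text
t: 2.8
eef_pos: [0.5449, 0.2655, 0.0794]
tool_rot: [0.001, 0.855, -0.518, -0.001]
contact_force: [-0.7, -0.2, 0.1]
gripper_width: 0.704
```

Call:
send_rows([
  {"translation":[0,0,0],"rot":[0,0,0],"grip":0.06},
  {"translation":[0,0,0],"rot":[0,0,0],"grip":0.05},
  {"translation":[0,0,0],"rot":[0,0,0],"grip":0.04},
  {"translation":[0,0,0],"rot":[0,0,0],"grip":0.03},
  {"translation":[0,0,0],"rot":[0,0,0],"grip":0.026},
])

```text
t: 3.22
eef_pos: [0.5463, 0.2662, 0.0816]
tool_rot: [-0.001, 0.855, -0.519, 0.0]
contact_force: [0.5, -0.6, -0.4]
gripper_width: 0.305
```

```bash
python3 - <<'E'
from h import *
c=snap('wrist','w3')
o=get_obs(); print(o['t'],o['eef_pos'],o['tool_rot'],o['contact_force'])
E
```

```text
3.2667 [0.54607936 0.26609583 0.08130306] [-7.19737893e-04  8.54928619e-01 -5.18745040e-01  3.49355994e-04] [-0.57696852 -0.06415943 -0.1297548 ]
```

View pics/w3.png

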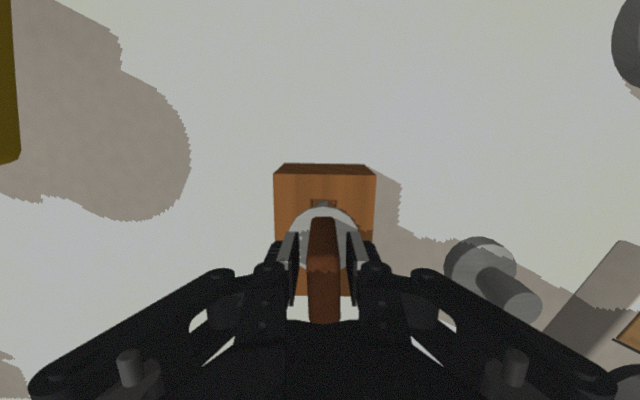

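Call:
send_rows([
  {"translation":[0,0,0.001],"rot":[0,0,0],"grip":0.018},
  {"translation":[0,0,0],"rot":[0,0,0],"grip":0.014},
  {"translation":[0,0,0],"rot":[0,0,0],"grip":0.005},
  {"translation":[0,0,0],"rot":[0,0,0],"grip":0.0},
  {"translation":[0,0,0],"rot":[0,0,0],"grip":0.0},
], force=80)

```text
t: 3.68
eef_pos: [0.5458, 0.2658, 0.0797]
tool_rot: [-0.0, 0.855, -0.519, 0.0]
contact_force: [-0.5, -0.8, 4.8]
gripper_width: 0.155
```

Call:
send_rows([
  {"translation":[0,0,0],"rot":[0,0,0],"grip":0.0},
  {"translation":[0,0,0],"rot":[0,0,0],"grip":0.0},
  {"translation":[0,0,-0.01],"rot":[0,0,0],"grip":0.0},
  {"translation":[0,0,-0.015],"rot":[0,0,0],"grip":0.0},
  {"translation":[0,0,-0.02],"rot":[0,0,0],"grip":0.0},
])

```text
t: 4.1
eef_pos: [0.5442, 0.2652, 0.1234]
tool_rot: [0.002, 0.855, -0.519, -0.001]
contact_force: [0.7, -0.1, -2.2]
gripper_width: 0.152
```

```bash
python3 - <<'E'
from h import *
c=snap('wrist','w4');c=snap('side','d4')
o=get_obs(); print(o['t'],o['eef_pos'],o['tool_rot'],o['contact_force'],o['torque'],o['gripper_width'])
crop('d4','d4c',220,60,360,180,5)
E
```

```text
4.2 [0.54719041 0.26670546 0.12716736] [-0.00217314  0.85487064 -0.51883549  0.00109561] [ 0.50917996  0.90400682 -2.77589389] [ 0.01970029 -0.08527998 -0.0685238 ] 0.15475054787137146
```

View pics/w4.png

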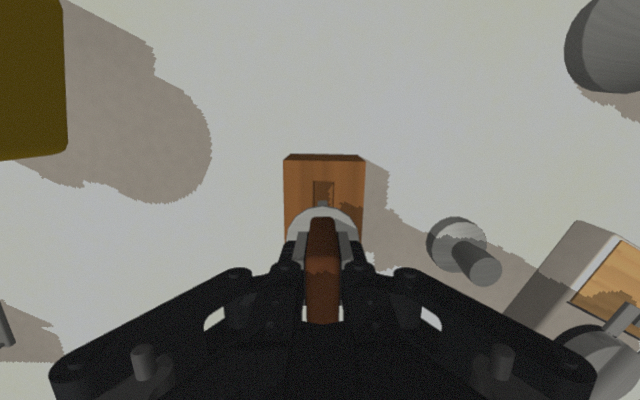

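View pics/d4c.png

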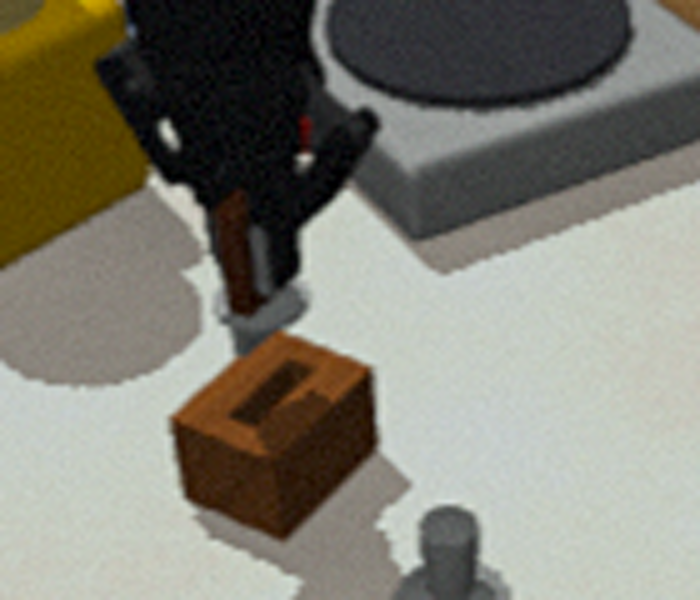

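Call:
send_rows([
  {"translation":[0,0,-0.02],"rot":[0,0,0],"grip":0.0},
  {"translation":[0,0,-0.03],"rot":[0,0,-3],"grip":0.0},
  {"translation":[0,0,-0.025],"rot":[0,0,-6],"grip":0.0},
  {"translation":[0,0,-0.015],"rot":[0,0,-6],"grip":0.0},
  {"translation":[0,0,0],"rot":[0,0,-6],"grip":0.0},
])

```text
t: 4.62
eef_pos: [0.5471, 0.2667, 0.2176]
tool_rot: [-0.002, 0.936, -0.352, 0.002]
contact_force: [0.1, -0.2, -2.4]
gripper_width: 0.154
```

Call:
send_rows([
  {"translation":[0,0,0],"rot":[0,0,-6.4],"grip":0.0},
  {"translation":[0,0,0],"rot":[0,0,-6.4],"grip":0.0},
  {"translation":[0,0,0],"rot":[0,0,-6.4],"grip":0.0},
  {"translation":[0,0,0],"rot":[0,0,-6.4],"grip":0.0},
  {"translation":[0,0,0],"rot":[0,0,-4],"grip":0.0},
])

```text
t: 5.03
eef_pos: [0.545, 0.2655, 0.2132]
tool_rot: [0.0, 0.995, -0.101, -0.001]
contact_force: [-0.5, -0.4, -2.4]
gripper_width: 0.151
```

Call:
send_rows([
  {"translation":[0.001,0.01,0],"rot":[0,0,0],"grip":0.0},
  {"translation":[0.002,0.02,0],"rot":[0,0,0],"grip":0.0},
  {"translation":[0.0025,0.03,0],"rot":[0,0,0],"grip":0.0},
  {"translation":[0.003,0.034,0],"rot":[0,0,0],"grip":0.0},
  {"translation":[0.003,0.034,0],"rot":[0,0,0],"grip":0.0},
])

```text
t: 5.45
eef_pos: [0.5295, 0.1362, 0.2135]
tool_rot: [0.0, 0.995, -0.105, -0.001]
contact_force: [0.3, -0.8, -1.8]
gripper_width: 0.152
```

Call:
send_rows([
  {"translation":[0.003,0.034,0],"rot":[0,0,0],"grip":0.0},
  {"translation":[0.003,0.034,0],"rot":[0,0,0],"grip":0.0},
  {"translation":[0.003,0.034,0],"rot":[0,0,0],"grip":0.0},
  {"translation":[0.003,0.034,0],"rot":[0,0,0],"grip":0.0},
  {"translation":[0.003,0.034,0],"rot":[0,0,0],"grip":0.0},
])

```text
t: 5.87
eef_pos: [0.5087, -0.0336, 0.2138]
tool_rot: [0.0, 0.994, -0.105, -0.0]
contact_force: [1.1, -1.0, -1.0]
gripper_width: 0.158
```

Call:
send_rows([
  {"translation":[0.003,0.034,0],"rot":[0,0,0],"grip":0.0},
  {"translation":[0.003,0.034,0],"rot":[0,0,0],"grip":0.0},
  {"translation":[0.003,0.034,0],"rot":[0,0,0],"grip":0.0},
  {"translation":[0.003,0.034,0],"rot":[0,0,0],"grip":0.0},
  {"translation":[0.003,0.034,0],"rot":[0,0,0],"grip":0.0},
])

```text
t: 6.28
eef_pos: [0.4881, -0.2027, 0.2139]
tool_rot: [-0.0, 0.994, -0.105, -0.0]
contact_force: [0.7, -0.4, -2.8]
gripper_width: 0.153
```

Call:
send_rows([
  {"translation":[0.003,0.03,0],"rot":[0,0,0],"grip":0.0},
  {"translation":[0.002,0.02,0],"rot":[0,0,0],"grip":0.0},
  {"translation":[0.001,0.01,0],"rot":[0,0,0],"grip":0.0},
  {"translation":[0,0,0],"rot":[0,0,0],"grip":0.0},
  {"translation":[0,0,0],"rot":[0,0,0],"grip":0.0},
])

```text
t: 6.7
eef_pos: [0.4828, -0.2599, 0.2139]
tool_rot: [-0.0, 0.995, -0.104, -0.0]
contact_force: [-0.6, 0.6, -1.9]
gripper_width: 0.156
```

```bash
python3 - <<'E'
from h import *
c=snap('wrist','w5');
o=get_obs(); print(o['t'],o['eef_pos'],o['tool_rot'],o['contact_force'],o['q'])
E
```

```text
6.75 [ 0.48329202 -0.25890557  0.21392196] [-6.27489018e-04  9.94652675e-01 -1.03274223e-01 -3.10703085e-04] [-0.42784311  0.65796834 -2.12329259] [ 0.28375588  0.30681309  0.11566042  1.90251054 -0.04458517  0.93562431
  0.21364064]
```

View pics/w5.png

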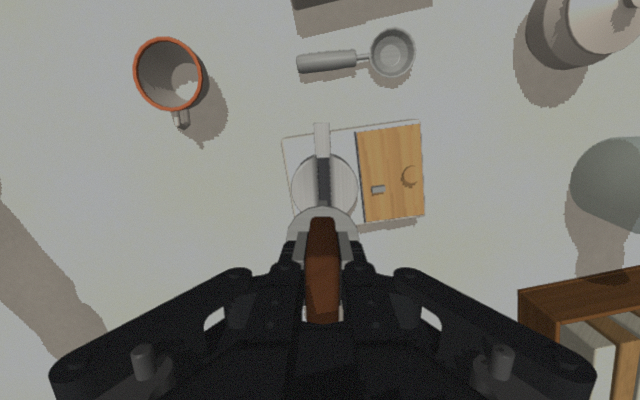

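```bash
python3 - <<'E'
from h import *
crop('w5','w5c',275,110,435,235,5)
E
```

```text
(no output)
```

View pics/w5c.png

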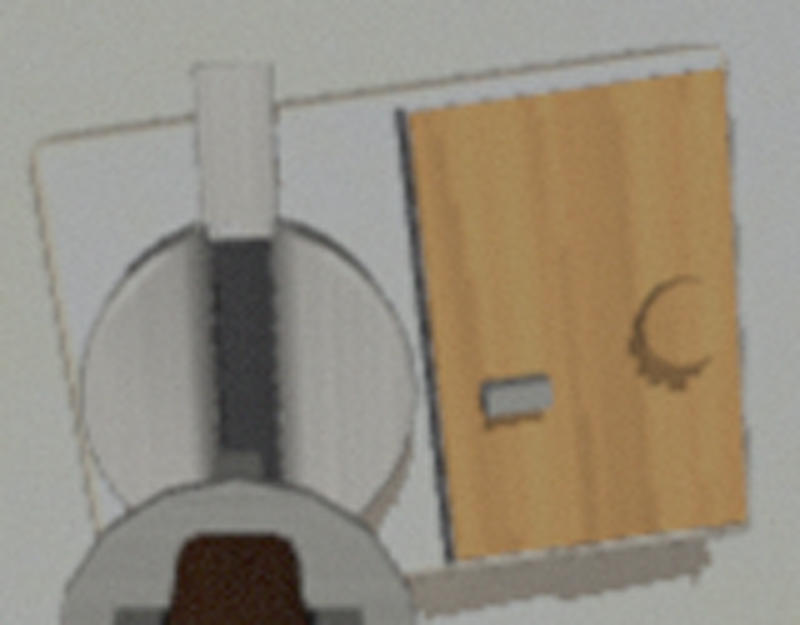

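```bash
python3 - <<'E'
from h import *
from scipy.spatial.transform import Rotation as R
np.set_printoptions(precision=4,suppress=True)
c=load('w5');P=lambda x,y,z:atz(c,275+(x+.5)/5-.5,110+(y+.5)/5-.5,z)
ang=lambda v:np.degrees(np.arctan2(v[1],v[0]))
l,r=P(82,400,.069),P(415,390,.069);print('cam',l,r,(l+r)/2,np.linalg.norm(r-l),P(249,390,.069))
pts=np.array([P(*p,.069)[:2] for p in[(82,400),(95,330),(130,270),(180,232),(300,226),(350,258),(400,330),(415,390),(403,455)]])
A=np.c_[2*pts,np.ones(len(pts))];s=np.linalg.lstsq(A,(pts**2).sum(1),rcond=None)[0];print('fit',s[:2],np.sqrt(s[2]+s[0]**2+s[1]**2))
a,b=P(241,240,.051),P(249,470,.051);print('slot',a,b,ang(a-b))
a2,b2=P(240,66,.05),P(240,236,.05);print('tongue',a2,ang(a2-b2),np.linalg.norm(a2-np.r_[s[:2],.05]),ang(a2-np.r_[s[:2],.05]))
q=[P(35,145,.042),P(725,50,.042),P(745,525,.042)];print('caddy',q,ang(q[1]-q[0]),(q[0]+q[2])/2)
o=get_obs();w=o['tool_rot'];r=R.from_quat(w[[1,2,3,0]]);x=r.apply([1,0,0]);print(o['eef_pos'],'yaw',ang(x))
# collar in hand: bottom/top visible; collar top centre z = tcp-2... 
print('collar l,r', P(62,600,.189+0),)
print('shift',r.inv().apply(np.r_[s[:2],.069]-o['eef_pos']))
E
```

```text
cam [ 0.453 -0.25   0.069] [ 0.5189 -0.2617  0.069 ] [ 0.486  -0.2559  0.069 ] 0.06692421750994414 [ 0.4863 -0.2549  0.069 ]
fit [ 0.4862 -0.2548] 0.03347029013301765
slot [ 0.4905 -0.2272  0.051 ] [ 0.482  -0.2762  0.051 ] 80.11714058173658
tongue [ 0.4975 -0.1929  0.05  ] 78.10393019486767 0.06291181031497961 79.61663865272361
caddy [array([ 0.4519, -0.1996,  0.042 ]), array([ 0.597 , -0.2103,  0.042 ]), array([ 0.5892, -0.3147,  0.042 ])] -4.199148293042417 [ 0.5206 -0.2572  0.042 ]
[ 0.4833 -0.2589  0.2139] yaw -11.855470108950609
collar l,r [ 0.4645 -0.2487  0.189 ]
shift [ 0.0021 -0.0044  0.1449]
```

Call:
send_rows([
  {"translation":[0.0021,-0.0044,0],"rot":[0,0,-1.3],"grip":0.0},
  {"translation":[0,0,0.02],"rot":[0,0,0],"grip":0.0},
  {"translation":[0,0,0.03],"rot":[0,0,0],"grip":0.0},
  {"translation":[0,0,0.025],"rot":[0,0,0],"grip":0.0},
  {"translation":[0,0,0.01],"rot":[0,0,0],"grip":0.0},
])

```text
t: 7.17
eef_pos: [0.4851, -0.2537, 0.1263]
tool_rot: [-0.001, 0.996, -0.09, -0.002]
contact_force: [-0.6, 0.2, -2.3]
gripper_width: 0.149
```

Call:
send_rows([
  {"translation":[0,0,0],"rot":[0,0,0],"grip":0.0},
  {"translation":[0,0,0],"rot":[0,0,0],"grip":0.0},
  {"translation":[0,0,0],"rot":[0,0,0],"grip":0.0},
  {"translation":[0,0,0],"rot":[0,0,0],"grip":0.0},
  {"translation":[0,0,0],"rot":[0,0,0],"grip":0.0},
])

```text
t: 7.58
eef_pos: [0.487, -0.2571, 0.1307]
tool_rot: [0.0, 0.996, -0.092, 0.001]
contact_force: [-0.5, 0.5, -2.0]
gripper_width: 0.155
```

```bash
python3 - <<'E'
from h import *
c=snap('side','d6');c=snap('scene','s6')
o=get_obs(); print(o['t'],o['eef_pos'],o['tool_rot'],o['contact_force'])
crop('d6','d6c',340,220,490,390,4);crop('s6','s6c',140,110,260,250,4)
a=cv2.imread('pics/d6c.png');b=cv2.imread('pics/s6c.png');h=max(a.shape[0],b.shape[0])
f=lambda i:cv2.copyMakeBorder(i,0,h-i.shape[0],0,0,0)
m=np.hstack([f(a),f(b)]);cv2.imwrite('pics/m6.png',cv2.resize(m,None,fx=.7,fy=.7)); cv2.imwrite('pics/m6.png',cv2.resize(m,(min(800,m.shape[1]),int(m.shape[0]*min(1,800/m.shape[1])))))
E
```

```text
7.6833 [ 0.48661891 -0.25700947  0.13018458] [ 1.89497227e-04  9.95718660e-01 -9.24321707e-02  7.80122112e-04] [-0.23446558 -0.38532798 -1.02997344]
```

View pics/m6.png

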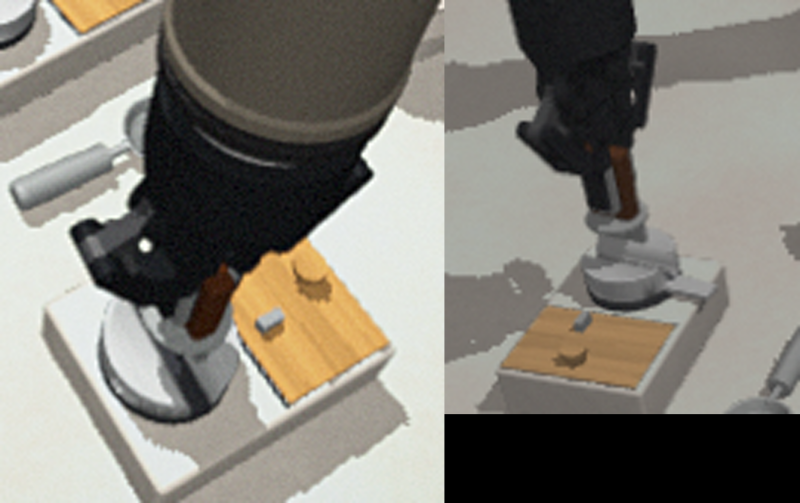

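Call:
send_rows([
  {"translation":[0,0,0.005],"rot":[0,0,0],"grip":0.0},
  {"translation":[0,0,0.005],"rot":[0,0,0],"grip":0.0},
  {"translation":[0,0,0.005],"rot":[0,0,0],"grip":0.0},
  {"translation":[0,0,0.004],"rot":[0,0,0],"grip":0.0},
  {"translation":[0,0,0.003],"rot":[0,0,0],"grip":0.0},
])

```text
t: 8.1
eef_pos: [0.4858, -0.2566, 0.1064]
tool_rot: [-0.0, 0.996, -0.092, -0.001]
contact_force: [-1.2, 0.6, -1.8]
gripper_width: 0.157
```

Call:
send_rows([
  {"translation":[0,0,0.003],"rot":[0,0,0],"grip":0.0},
  {"translation":[0,0,0.003],"rot":[0,0,0],"grip":0.0},
  {"translation":[0,0,0.002],"rot":[0,0,0],"grip":0.0},
  {"translation":[0,0,0.0005],"rot":[0,0,0],"grip":0.0},
  {"translation":[0,0,0],"rot":[0,0,0],"grip":0.0},
])

```text
t: 8.52
eef_pos: [0.4862, -0.2568, 0.0988]
tool_rot: [0.0, 0.996, -0.092, 0.0]
contact_force: [0.7, 0.1, -2.9]
gripper_width: 0.152
```

```bash
python3 - <<'E'
from h import *
c=snap('side','d7');c=snap('scene','s7')
o=get_obs(); print(o['t'],o['eef_pos'],o['tool_rot'],o['contact_force'],o['torque'])
crop('d7','d7c',340,220,490,390,4);crop('s7','s7c',140,130,260,250,6)
E
```

```text
8.6167 [ 0.4862673  -0.25682019  0.09890164] [ 2.97436972e-05  9.95722361e-01 -9.23956212e-02  1.65865523e-04] [ 0.47194347 -0.53538288 -1.82572708] [ 0.0241632  -0.02583262  0.04469645]
```

View pics/s7c.png

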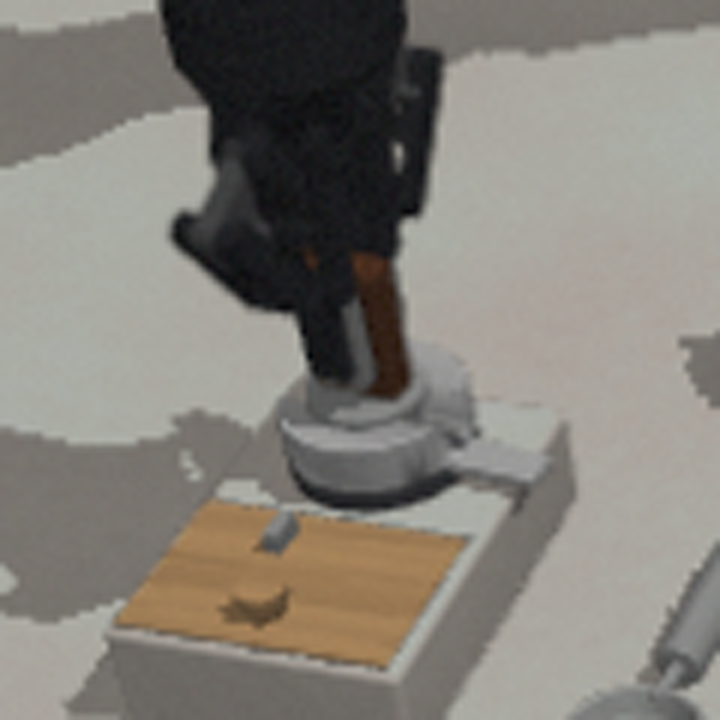

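Call:
send_rows([
  {"translation":[0,-0.001,0.0005],"rot":[0,0,0],"grip":0.0},
  {"translation":[0,0,0.0005],"rot":[0,0,0],"grip":0.0},
  {"translation":[0,0,0],"rot":[0,0,0],"grip":0.0},
  {"translation":[0,0,0],"rot":[0,0,0],"grip":0.0},
  {"translation":[0,0,0],"rot":[0,0,0],"grip":0.0},
])

```text
t: 9.03
eef_pos: [0.4865, -0.2562, 0.0986]
tool_rot: [0.0, 0.996, -0.093, 0.0]
contact_force: [-1.2, -0.8, 6.1]
gripper_width: 0.158
```

Call:
send_rows([
  {"translation":[0,0,0],"rot":[0,0,3],"grip":0.0},
  {"translation":[0,0,0],"rot":[0,0,5],"grip":0.0},
  {"translation":[0,0,0],"rot":[0,0,5],"grip":0.0},
  {"translation":[0,0,0],"rot":[0,0,5],"grip":0.0},
  {"translation":[0,0,0],"rot":[0,0,5],"grip":0.0},
])

```text
t: 9.45
eef_pos: [0.4863, -0.2561, 0.0986]
tool_rot: [0.0, 0.957, -0.291, 0.0]
contact_force: [-3.5, 0.9, 5.2]
gripper_width: 0.149
```

Call:
send_rows([
  {"translation":[0,0,0],"rot":[0,0,5],"grip":0.0},
  {"translation":[0,0,0],"rot":[0,0,5],"grip":0.0},
  {"translation":[0,0,0],"rot":[0,0,5],"grip":0.0},
  {"translation":[0,0,0],"rot":[0,0,3],"grip":0.0},
  {"translation":[0,0,0],"rot":[0,0,0],"grip":0.0},
])

```text
t: 9.87
eef_pos: [0.4862, -0.256, 0.0986]
tool_rot: [0.0, 0.9, -0.437, -0.0]
contact_force: [-3.6, 0.4, 6.9]
gripper_width: 0.156
```

```bash
python3 - <<'E'
from h import *
c=snap('scene','s8')
o=get_obs(); print(o['t'],o['eef_pos'],o['tool_rot'],o['contact_force'],o['torque'])
crop('s8','s8c',140,130,260,250,6)
E
```

```text
9.9167 [ 0.48619769 -0.25596259  0.0986243 ] [ 4.22175264e-05  9.00128321e-01 -4.35624841e-01  3.68593459e-05] [-3.87407809 -0.04953357  7.41412422] [ 0.12156747  0.69153025 -0.00841302]
```

View pics/s8c.png

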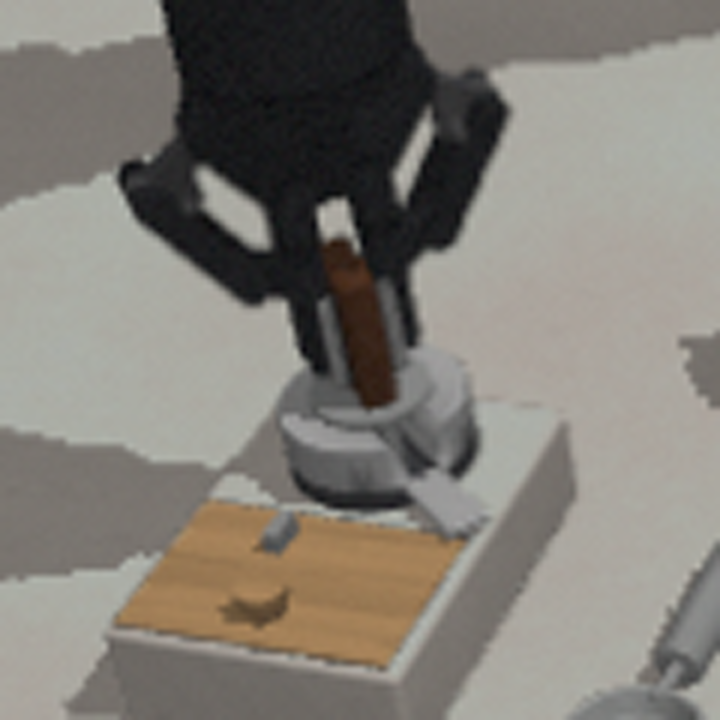

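Call:
send_rows([
  {"translation":[0,0,0],"rot":[0,0,4],"grip":0.0},
  {"translation":[0,0,0],"rot":[0,0,5],"grip":0.0},
  {"translation":[0,0,0],"rot":[0,0,5],"grip":0.0},
  {"translation":[0,0,0],"rot":[0,0,5],"grip":0.0},
  {"translation":[0,0,0],"rot":[0,0,5],"grip":0.0},
])

```text
t: 10.33
eef_pos: [0.4862, -0.256, 0.0986]
tool_rot: [-0.0, 0.789, -0.615, 0.0]
contact_force: [-3.3, 1.3, 6.8]
gripper_width: 0.154
```

Call:
send_rows([
  {"translation":[0,0,0],"rot":[0,0,5],"grip":0.0},
  {"translation":[0,0,0],"rot":[0,0,5],"grip":0.0},
  {"translation":[0,0,0],"rot":[0,0,5],"grip":0.0},
  {"translation":[0,0,0],"rot":[0,0,5],"grip":0.0},
  {"translation":[0,0,0],"rot":[0,0,4],"grip":0.0},
])

```text
t: 10.75
eef_pos: [0.4862, -0.2563, 0.0986]
tool_rot: [0.0, -0.644, 0.765, -0.0]
contact_force: [-3.7, -0.4, 6.4]
gripper_width: 0.154
```

Call:
send_rows([
  {"translation":[0,0,0],"rot":[0,0,2],"grip":0.0},
  {"translation":[0,0,0],"rot":[0,0,1.5],"grip":0.0},
  {"translation":[0,0,0],"rot":[0,0,1],"grip":0.0},
  {"translation":[0,0,0],"rot":[0,0,0],"grip":0.0},
  {"translation":[0,0,0],"rot":[0,0,0],"grip":0.0},
])

```text
t: 11.17
eef_pos: [0.4862, -0.2563, 0.0986]
tool_rot: [0.0, -0.615, 0.789, -0.0]
contact_force: [-2.4, -0.6, 7.4]
gripper_width: 0.148
```

```bash
python3 - <<'E'
from h import *
c=snap('scene','s9');c=snap('side','d9')
o=get_obs(); print(o['t'],o['eef_pos'],o['tool_rot'],o['contact_force'],o['torque'],o['q'][6])
crop('s9','s9c',140,130,260,250,6)
E
```

```text
11.2667 [ 0.48619403 -0.25633101  0.09859887] [ 6.22140131e-05 -6.14846506e-01  7.88646766e-01 -2.20509661e-04] [-3.4203226  -0.88885728  6.73673488] [-0.03130672  0.75521514  0.01979068] -1.089296684610963
```

View pics/s9c.png

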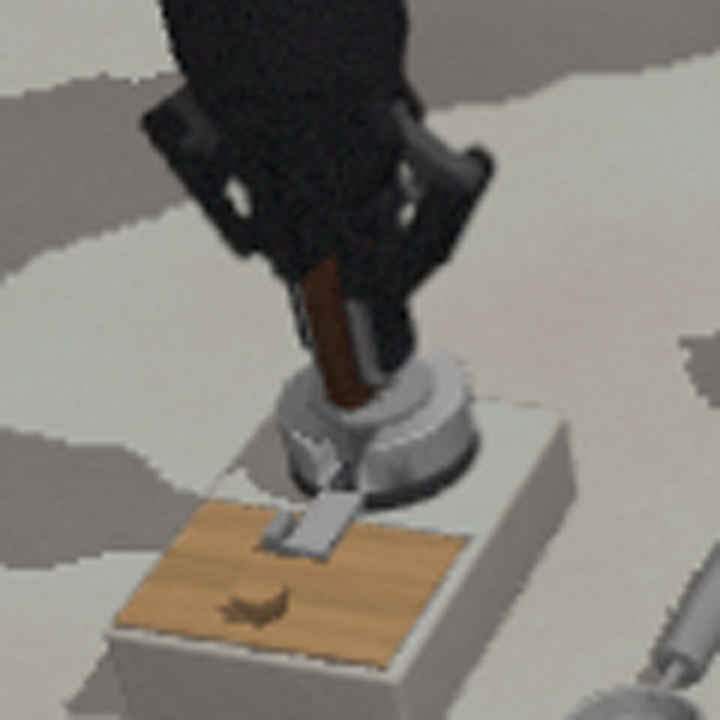

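Call:
send_rows([
  {"translation":[0,0,0],"rot":[0,0,0.5],"grip":0.0},
  {"translation":[0,0,0],"rot":[0,0,0.5],"grip":0.0},
  {"translation":[0,0,0],"rot":[0,0,0.5],"grip":0.0},
  {"translation":[0,0,0],"rot":[0,0,0.5],"grip":0.0},
  {"translation":[0,0,0],"rot":[0,0,0],"grip":0.0},
])

```text
t: 11.68
eef_pos: [0.4863, -0.2563, 0.0987]
tool_rot: [0.0, -0.601, 0.799, -0.0]
contact_force: [-3.9, -0.5, 7.1]
gripper_width: 0.148
```

```bash
python3 - <<'E'
from h import *
c=snap('wrist','w10')
o=get_obs(); print(o['t'],o['eef_pos'],o['tool_rot'],o['contact_force'],o['torque'],o['joint_torque'][6])
print(np.degrees(2*np.arctan2(o['tool_rot'][2],o['tool_rot'][1])))
E
```

```text
11.7333 [ 0.48626324 -0.25632122  0.09863962] [ 3.10725617e-05 -6.01311454e-01  7.99014674e-01 -2.90922175e-04] [-4.15639367 -0.46047117  6.96084359] [-0.08203867  0.72053904  0.24303649] -0.3209049627184868
253.92776670982235
```

View pics/w10.png

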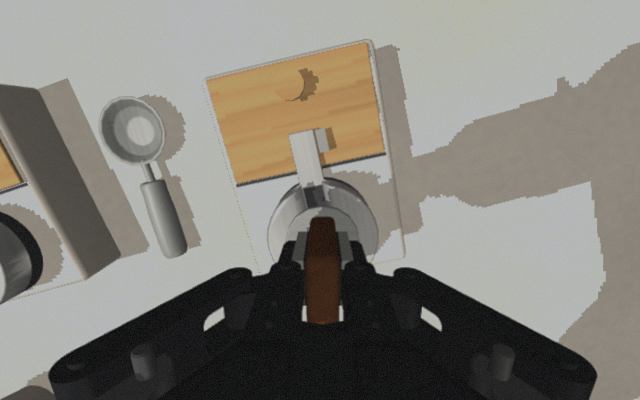

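Call:
send_rows([
  {"translation":[0,0,0],"rot":[0,0,0.5],"grip":0.0},
  {"translation":[0,0,0],"rot":[0,0,0.5],"grip":0.0},
  {"translation":[0,0,0],"rot":[0,0,0],"grip":0.0},
  {"translation":[0,0,0],"rot":[0,0,0],"grip":0.0},
  {"translation":[0,0,0],"rot":[0,0,0],"grip":0.0},
])

```text
t: 12.15
eef_pos: [0.4863, -0.2563, 0.0987]
tool_rot: [-0.0, -0.595, 0.804, -0.0]
contact_force: [-3.0, -0.4, 8.0]
gripper_width: 0.148
```

```bash
python3 - <<'E'
from h import *
c=snap('wrist','w11')
o=get_obs(); print(o['t'],o['eef_pos'],o['contact_force'],o['torque'],o['joint_torque'][6])
print(np.degrees(2*np.arctan2(o['tool_rot'][2],o['tool_rot'][1])))
crop('w11','w11c',190,30,420,270,3)
c=load('w11')
E
```

```text
12.2 [ 0.48623611 -0.25631177  0.09861923] [-2.59352847 -1.46075853  7.87756478] [-0.17430362  0.83773729  0.5587306 ] -0.6002675928175449
252.98925223152773
```

View pics/w11c.png

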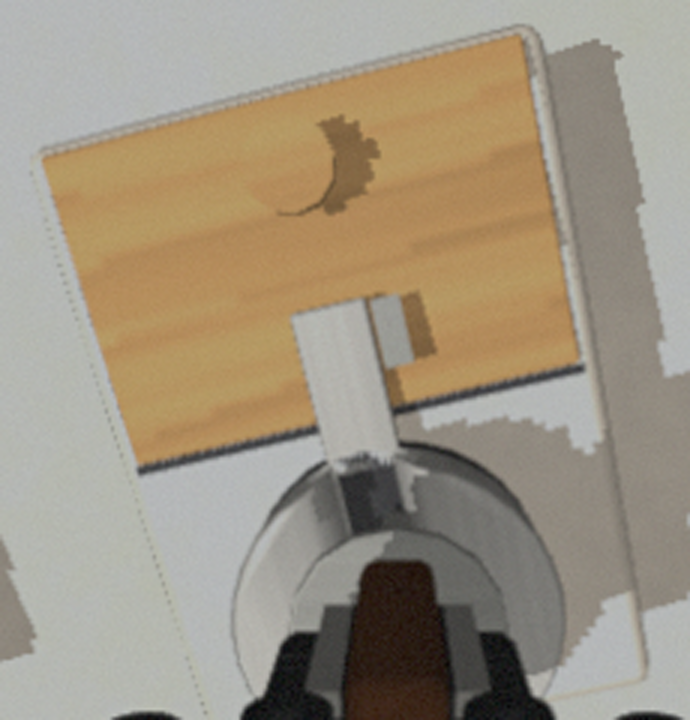

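The tongue is against the stop block (torque has risen to 0.56 N m). I'm relieving the torque within the slot's play, then releasing.

Call:
send_rows([
  {"translation":[0,0,0],"rot":[0,0,-1],"grip":0.0},
  {"translation":[0,0,0],"rot":[0,0,-1],"grip":0.0},
  {"translation":[0,0,-0.0005],"rot":[0,0,0],"grip":0.0},
  {"translation":[0,0,0],"rot":[0,0,0],"grip":0.0},
  {"translation":[0,0,0],"rot":[0,0,0],"grip":0.0},
], force=20)

```text
t: 12.62
eef_pos: [0.4863, -0.2563, 0.0987]
tool_rot: [-0.0, -0.608, 0.794, -0.0]
contact_force: [-1.3, -1.5, 5.0]
gripper_width: 0.154
```

Call:
send_rows([
  {"translation":[0,0,0],"rot":[0,0,0],"grip":0.016},
  {"translation":[0,0,0],"rot":[0,0,0],"grip":0.022},
  {"translation":[0,0,0],"rot":[0,0,0],"grip":0.03},
  {"translation":[0,0,0],"rot":[0,0,0],"grip":0.04},
  {"translation":[0,0,0],"rot":[0,0,0],"grip":0.05},
])

```text
t: 13.03
eef_pos: [0.4865, -0.2556, 0.0982]
tool_rot: [0.0, -0.608, 0.794, 0.0]
contact_force: [0.6, 0.0, -0.1]
gripper_width: 0.581
```

```bash
python3 - <<'E'
from h import *
c=snap('wrist','w12')
o=get_obs(); print(o['t'],o['eef_pos'],o['contact_force'],o['torque'],o['gripper_width'])
E
```

```text
13.0833 [ 0.48645755 -0.25561298  0.09824959] [ 0.4848882   0.38379019 -1.09948367] [0.02598606 0.06184431 0.02194085] 0.5846353020271934
```

View pics/w12.png

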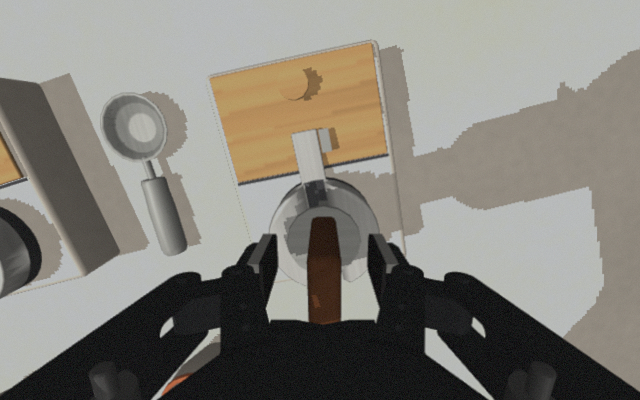

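Key released and standing clear of both pads; retreating straight up.

Call:
send_rows([
  {"translation":[0,0,-0.01],"rot":[0,0,0],"grip":0.06},
  {"translation":[0,0,-0.02],"rot":[0,0,0],"grip":0.06},
  {"translation":[0,0,-0.03],"rot":[0,0,0],"grip":0.06},
  {"translation":[0,0,-0.03],"rot":[0,0,0],"grip":0.06},
  {"translation":[0,0,-0.03],"rot":[0,0,0],"grip":0.06},
])

```text
t: 13.5
eef_pos: [0.4859, -0.256, 0.2202]
tool_rot: [-0.0, -0.608, 0.794, 0.0]
contact_force: [1.1, -0.1, -0.8]
gripper_width: 0.701
```

Call:
send_rows([
  {"translation":[0,0,-0.02],"rot":[0,0,0],"grip":0.06},
  {"translation":[0,0.02,0],"rot":[0,0,0],"grip":0.06},
  {"translation":[0,0.03,0],"rot":[0,0,0],"grip":0.06},
  {"translation":[0,0.02,0],"rot":[0,0,0],"grip":0.06},
  {"translation":[0,0,0],"rot":[0,0,0],"grip":0.06},
])

```text
t: 13.92
eef_pos: [0.4146, -0.2371, 0.2385]
tool_rot: [0.0, -0.607, 0.795, 0.002]
contact_force: [-0.4, -0.1, -0.2]
gripper_width: 0.704
```

```bash
python3 - <<'E'
from h import *
for n in('wrist','scene','side'): snap(n,n+'13')
o=get_obs(); print(o['t'],o['eef_pos'],o['contact_force'])
crop('scene13','s13c',130,130,350,290,3);crop('side13','d13c',290,180,490,390,3)
E
```

```text
14.0667 [ 0.41952941 -0.23764804  0.23907896] [ 0.38846821 -0.28384114  0.57104708]
```

View pics/s13c.png

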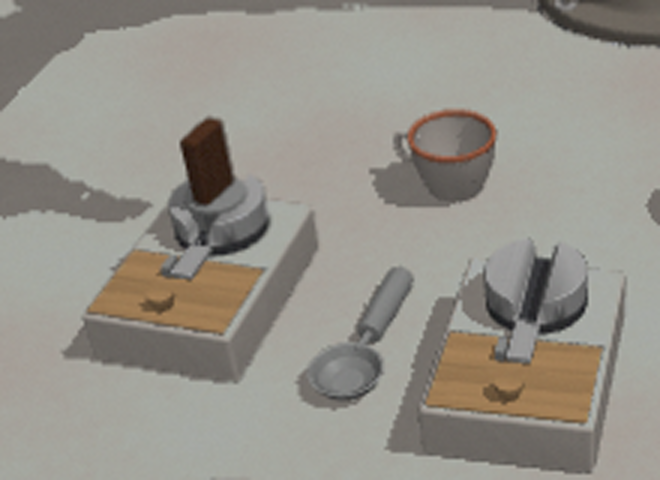

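View pics/wrist13.png

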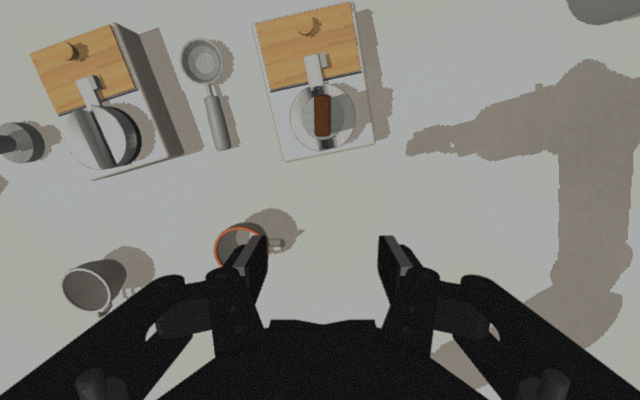

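View pics/d13c.png

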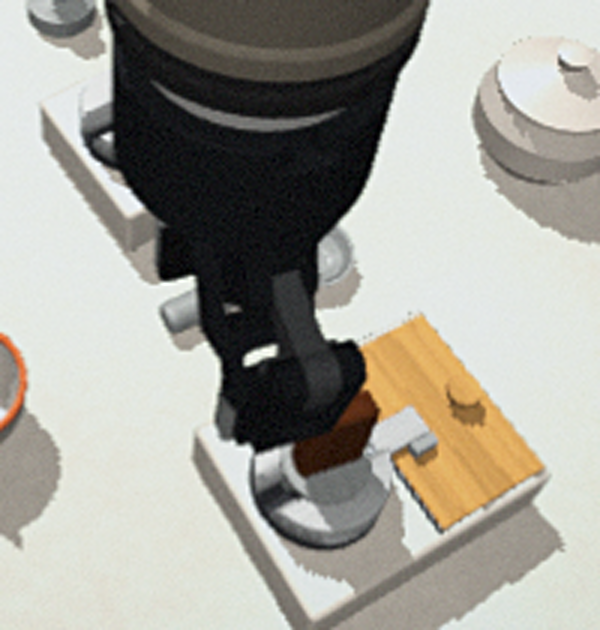

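Tongue lies against the stop on the lid, key upright, other lock unchanged. One check on angle and seating height.

```bash
python3 - <<'E'
from h import *
np.set_printoptions(precision=4,suppress=True)
c=load('wrist13');d=c['depth']
for v in (98,106,114,122,130): print(dep(c,322,v))
print('collar',[dep(c,u,v)[2] for u,v in((305,110),(338,110),(340,118))],'cam',[dep(c,u,v)[2] for u,v in((297,115),(349,115))])
crop('wrist13','w13c',245,0,395,170,4)
E
```

```text
[ 0.499  -0.2597  0.1276]
[ 0.493  -0.2581  0.1274]
[ 0.487  -0.2565  0.1274]
[ 0.4809 -0.2548  0.1267]
[ 0.4747 -0.2531  0.1274]
collar [np.float64(0.07316607806731285), np.float64(0.07363215077848811), np.float64(0.07239469315262265)] cam [np.float64(0.0688606611737913), np.float64(0.07037891851587919)]
```

View pics/w13c.png

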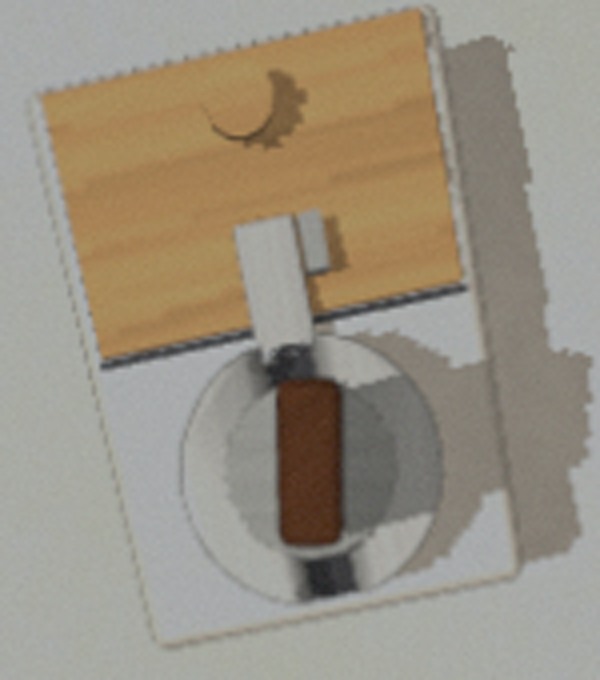

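Handle top is level at z = 0.127 (127 mm is expected when seated), the collar sits at 73 mm on the 69 mm cam, and the tongue is parallel to the caddy's long axis against the stop block.

```bash
python3 -c "
from station import *
print(hand_in())"
```

```text
the job is handed in; nothing more can be done
None
```

I locked the open caddy and handed the job in after about 14 s of the 48 s allowed. I lifted the key from its stand, put the blade fully into the open lock's slot and turned it clockwise up to the stop. Then I backed off 2° within the slot's play, released the key and withdrew the arm.

**At the stop:** the turning torque rose from about 0 to 0.56 N m over the last few degrees. The final picture shows the tongue against its stop block, over the lid and in line with the caddy.

**Key seating:** the handle top measured level at about 127 mm, the height expected with the blade fully in. The collar top is at about 73 mm, resting on the 69 mm cam, so the key stands upright.

**Other lock:** it was not touched, and its tongue is still over its lid.

**Disagreement:** the scene and side cameras differed by about 6–8 mm on the key's position. I used the wrist camera for the final positions, and the grasp and insertion worked first time. No final check failed.

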